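# Open up the ratchet divider of the ticket-pad file

### The job

More ticket pads have to go into the pad file on the counter, so open it up: press down the red release tab of its sliding divider and, keeping the tab down, push the divider right back to its end stop, then let the tab spring back up. Only touch, press and push: do not take the divider between the fingers or pick anything up, leave the pads standing where they are in the file, and do not disturb the spools, the stamp or the pin tin beside it.

Things in the scene. Friction and masses are not known exactly. Their poses are not given: they have to be found in the camera images.
- pad_file: ticket-pad file, fixed to the counter: aluminium extrusion 330 (own x) x 124 (y) x 14 mm high with a toothed rack in its middle groove. Origin: centre of its underside. Own +x: the way the divider opens, away from the pads. -x end: fixed grey plate 112 mm wide, leaning 12 degrees to -x, top 90 mm up, on which the pads lean. +x end: two black stops, 30 mm high, that end the divider's travel
- divider (a joint): slide of the divider along the file's +x, m: 0 nearest the pads, 0.14 against the end stops; starts at 0 to 0.04. A spring pawl drops into the rack's saw teeth (6 mm pitch): with the release tab up the divider clicks freely towards the pads but goes at most 6 mm towards the stops before it catches. With the tab held down it slides either way at about 2 N and stays where it is left
- release_tab (a joint): tilt of the red release tab, rad: 0 up (latched; up to 0.15 if the pawl happens to stand on a tooth), 0.28 fully down; from 0.16 on the pawl is clear of the teeth. A spring raises it: at point tab_top about 2 N to start it, 5 N fully down. The tab, 40 mm wide, reaches 40 mm out of the housing's front (towards the file's -x) into the gap before it
- tab_top (a point): where to press: upper face of the red tab, midway across, 17 mm before the housing's front face (push_face). 67 mm above the counter at rest, 58 mm when the tab is fully down; moves with tab and divider. Its axes are the file's at rest, tilting with the tab
- push_face (a point): on the upright front face of the divider's black latch housing, above the tab; the face to push on. It looks along the file's -x, is 60 mm wide (y) and spans 70 to 92 mm above the counter; this point is midway across, 82 mm up. Moves with the divider; axes parallel to the file's
- housing_mid (a point): middle of the latch housing (48 mm long in x, 60 mm wide in y, top 92 mm above the counter), 60 mm above the counter, 20 mm behind its front face. Moves with the divider; axes parallel to the file's
- plate_mid (a point): on the divider's grey plate, midway across, 52 mm above the counter. The plate is 4 mm thick, 112 mm wide, leans 12 degrees to the file's -x, top 88 mm up. From it to the housing's front face the gap is about 55 mm, at the tab's height 60 mm, open at both sides in y. Moves with the divider; axes parallel to the file's
- pad_pink_mid (a point): centre of a pink ticket pad (115 x 76 x 14 mm), standing on its long edge and leaning on the file's fixed end plate
- pad_yellow_mid (a point): centre of a yellow ticket pad (115 x 76 x 9 mm), leaning on the first pink pad
- pad_pink_2_mid (a point): centre of the second pink ticket pad (115 x 76 x 14 mm), leaning on the yellow one, next to the divider; the pads' upper edges are about 91 mm above the counter
- spool_red_mid (a point): centre of a spool of red thread, 28 mm wide, 42 mm high, standing on the counter beside the file (its +y side)
- spool_blue_mid (a point): centre of a spool of blue thread, 28 mm wide, 42 mm high, standing on the counter beside the file (its +y side)
- stamp_mid (a point): centre of a wooden-handled rubber stamp, 28 x 54 mm, 71 mm high, standing on the counter beside the file (its -y side)
- pin_tin_mid (a point): centre of an open round tin of pins, 69 mm wide, 20 mm high, standing on the counter beside the file (its -y side)

How it is judged:
On the way, in this order (a step that is already met when the one before it is completed fails the run):
1. the release tab is pressed down, with the divider still near the pads (value of joint release_tab above 0.17 rad and value of joint divider below 0.08 m), for 0.05 s.
2. the divider has been pushed back to its end stop (value of joint divider above 0.133 m), for 0.1 s.
At the end, for the whole second after the job is handed in: the divider stands at rest within 7 mm of its end stop (joint divider above 0.133 m), its release tab is up again (below 0.06 rad), the three pads are within 25 mm and the spools, stamp and tin within 20 mm of where they stood (value of joint divider above 0.133 m and value of joint release_tab below 0.06 rad and velocity of joint divider between -0.01 and 0.01 m/s and not (distance of pad_pink_mid from where it was at the start of the episode above 0.025 m) and not (distance of pad_yellow_mid from where it was at the start of the episode above 0.025 m) and not (distance of pad_pink_2_mid from where it was at the start of the episode above 0.025 m) and not (distance of spool_red_mid from where it was at the start of the episode above 0.02 m) and not (distance of spool_blue_mid from where it was at the start of the episode above 0.02 m) and not (distance of stamp_mid from where it was at the start of the episode above 0.02 m) and not (distance of pin_tin_mid from where it was at the start of the episode above 0.02 m)); the robot touches nothing.
It fails at once if a ticket pad is pushed, carried or lifted more than 25 mm from its place (distance of any of pad_pink_mid, pad_yellow_mid, pad_pink_2_mid from where it was at the start of the episode above 0.025 m).
It fails at once if a spool, the stamp or the pin tin is moved more than 20 mm (distance of any of spool_red_mid, spool_blue_mid, stamp_mid, pin_tin_mid from where it was at the start of the episode above 0.02 m).
It fails at once if the divider's housing or its plate is taken between the fingers (the grasp point inside it) ((x of the grasp point in the frame of housing_mid between -0.014 and 0.026 m and y of the grasp point in the frame of housing_mid between -0.027 and 0.027 m and z of the grasp point in the frame of housing_mid between -0.05 and 0.024 m) or (x of the grasp point in the frame of plate_mid between -0.008 and 0.006 m and y of the grasp point in the frame of plate_mid between -0.054 and 0.054 m and z of the grasp point in the frame of plate_mid between -0.03 and 0.028 m)).
It also fails if it takes over 35 s, if anything falls off the work surface, if the arm or the gripper's body presses on something with over 40 N, if the wrist force passes 120 N, or if a joint passes its speed limit or range.

### The arm

A 7-joint arm with a two-finger parallel gripper is mounted at the origin on a cart in front of the work surface, level with it; the furniture and walls round the work are solid. World frame = base frame: x ahead of the robot, y to its left, z up, the work surface at z = 0. Lengths are in m, angles in rad, forces in N, time in s.
With the tool pointing down it reaches from about 0.4 to 0.85 m from the base axis. Payload 4.5 kg.
Tool frame: the origin (TCP) lies midway between the tips of the shut fingers; the grasp point (between the pads) lies 19 mm behind it (manip.hold_point_z is the distance from the TCP to the grasp point, in m); z points along the fingers, y is the line along which they close (so a half turn about z gives the same grasp; the last joint's range is limited). The gripper opens to 88 mm and grips with 3 to 60 N. Pads are 18 mm wide; open, the fingers measure 123 mm over their backs; the gripper's body (75 mm by 187 mm) begins 45 mm behind the grasp point.
Start: joints at [1.358, 0.689, -0.195, 1.565, 0.157, 0.902, -0.215], TCP at [0.153, -0.606, 0.239] pointing down, gripper open.
Joint ranges: [-3.01, 3.01], [-0.46, 2.08], [-1.47, 1.51], [0.13, 2.56], [-1, 4.14], [0.04, 2.09], [-2.66, 2.66]. Speed limits (rad/s): [2.57, 2.57, 3.14, 3.14, 3.14, 3.14, 3.14].

### API

Orientations are given as a 3x3 rotation matrix whose columns are the frame's x, y, z axes.
In Python, from plant import manip gives the robot as it stands. The module is installed in compiled form; this text tells all that it offers.
- The arm moves only by the shell command python3 -m handwheel 'ROWS' [FORCE]. ROWS is JSON, a list of rows, each a list of 5 numbers: the shift along the tool's x, y, z in units of 30 mm (1.0 is 30 mm), then the turn about the tool's z in units of 6 degrees (1.0 is 6 degrees), then the closure, from 0 (fully open) to 1 (shut). In form: [[tx, ty, tz, roll, fingers], ...]. A call has 1 to 10 rows; each row shifts and turns the commanded pose from where the row before left it, along the tool's axes as they then stand; what a row does not reach is not made up. A row lasts 1/12 s, in which the tool goes at most 41.7 mm and 7.16 degrees, less where a joint would pass 70% of its speed; a pose out of reach is approached as far as the arm can. A call is refused whole if a number of a shift passes 1 or a number of a turn 1, either way. A call with a gripper value outside its range is refused whole. The fingers move at their own pace and stop on an object; FORCE is the grip in N (left out, the last holds). Time passes only in rows, so rows that do not move let the fingers close. It gives the time, the measured TCP pose, the force, the opening and the grip force at its end, in the units of the state.
- manip.read_state(): the state, without advancing time (a new reading comes with each control period).
- manip.get_image(name): name is "scene" or "top"; returns a dict with "pixels" (480x640x3 uint8, red, green, blue), "vfov" (degrees; the focal length in pixels is half the picture's height over the tangent of half this angle, whatever the lens; pixels are square), "cx", "cy" (the principal point, pixels), "dist" ([k1, k2, p1, p2, k3] as OpenCV has them; the pictures are not rectified), "xyz" and "rotation" of the camera in the world. Camera axes: x right, y down, z forward; pixel columns grow to the right and rows downward; lengths in m; the calibration is good to about 2 mm. A picture is of the moment at which its call begins. There is no depth.
- manip.finish_job(): hands the job in; it is judged then, once.
Trained networks look in a picture, given as the dict that the camera call returned (one of the last four; its "shot" number tells which), for a name from the list of things; names that differ only in an ending like _2 or _b are one class to them, and where a whole thing is asked for, a point or a joint stands for the part that bears it (a point fixed in the world has none). Each returns a list of dicts, best first, with "score" (0 to 1); they miss things now and then, are a little off and sometimes report something else, mostly with a low value. They report only what shows in the picture. A call takes as long as a camera call.
- manip.spot_in(picture, query): "uv" ([column, row] in pixels, amid what is visible of it).
- manip.masks_of(picture, query): "mask" (480x640 bool, what is visible of it) and "uv" ([column, row] in pixels, amid what is visible of it).
The state is a dict: "time_s": time; "qpos": joint angles; "joint_vel": joint speeds; "joint_efforts": joint torques, N m; "tool_pos": TCP position; "tcp_rot": TCP orientation; "ft_force": force on the tool from outside, world axes, zero at the start; "ft_torque": the same for the moment, N m; "grip_width": finger opening in m; "gripper_force": force on a finger pad.
Only numpy, scipy, OpenCV 4.12 (cv2) and the standard library are available. Lean on these libraries where they do the work, as an engineer would, in place of code of your own. Each camera call takes 0.05 s, during which the arm holds its last target. There are 200 camera calls.

## Working session

There is one attempt and no reset: what is moved stays moved. The work goes in short steps, Python scripts to look and compute and a shell command to move; the robot and the scene stay as the last step left them, time stands still between calls to the robot, and variables do not carry over. Pictures are saved under pics/ and viewed, at most 10 in all, crops included, and the job is handed in when it is done.

```bash
mkdir -p pics
cat > h.py <<'E'
import numpy as np, cv2
from plant import manip
def K(p):
    f=240/np.tan(np.radians(p["vfov"])/2); return np.array([[f,0,p["cx"]],[0,f,p["cy"]],[0,0,1.]])
def ray(p,uv):
    n=cv2.undistortPoints(np.array([[uv]],float),K(p),np.array(p["dist"],float))[0,0]
    return np.array(p["xyz"]),np.array(p["rotation"])@np.array([n[0],n[1],1])
def at_z(p,uv,z):
    o,d=ray(p,uv); return o+d*(z-o[2])/d[2]
def tri(ps,uvs):
    A=0;b=0;R=[ray(p,u) for p,u in zip(ps,uvs)]
    for o,d in R:
        d=d/np.linalg.norm(d);M=np.eye(3)-np.outer(d,d);A=A+M;b=b+M@o
    x=np.linalg.solve(A,b); return x,[np.linalg.norm(np.cross(x-o,d/np.linalg.norm(d))) for o,d in R]
def proj(p,X):
    R=np.array(p["rotation"]); t=-R.T@np.array(p["xyz"])
    return cv2.projectPoints(np.array(X,float).reshape(-1,1,3),cv2.Rodrigues(R.T)[0],t,K(p),np.array(p["dist"],float))[0][:,0]
def save(p,n): cv2.imwrite("pics/"+n,np.array(p["pixels"])[:,:,::-1])
E
python3 - <<'E'
from h import *
np.set_printoptions(precision=4,suppress=True)
P={n:manip.get_image(n) for n in("scene","top")}
for n,p in P.items():
    save(p,n+"0.png"); print(n,p["xyz"],np.array(p["rotation"])[:,2])
    for q in ["pad_file","release_tab","tab_top","push_face","plate_mid","pad_pink_mid","pad_yellow_mid","spool_red_mid","spool_blue_mid","stamp_mid","pin_tin_mid"]:
        print(q,[(round(d["score"],2),np.round(d["uv"],1)) for d in manip.spot_in(p,q)[:3]])
s=manip.read_state(); print(s["tool_pos"],s["tcp_rot"],s["grip_width"],s["time_s"],manip.hold_point_z)
E
```

```text
scene [ 0.0836 -0.5221  0.6856] [ 0.4679  0.5834 -0.6639]
pad_file [(0.62, array([362.5, 275.2]))]
release_tab [(0.69, array([336. , 224.3]))]
tab_top [(0.55, array([337.6, 235.7])), (0.47, array([329.4, 221.8]))]
push_face [(0.88, array([334.8, 238.5]))]
plate_mid [(0.6, array([337.6, 237.7])), (0.34, array([295.8, 195.5]))]
pad_pink_mid [(0.95, array([296.3, 194.2]))]
pad_yellow_mid [(0.8, array([299.8, 199.2]))]
spool_red_mid [(0.94, array([415.3, 253. ])), (0.21, array([337.1, 235.9]))]
spool_blue_mid [(0.62, array([435.4, 272.9]))]
stamp_mid [(0.84, array([278.8, 265.1]))]
pin_tin_mid [(0.84, array([336.1, 339.9]))]
top [0.424  0.0273 1.0779] [ 0.1226  0.0122 -0.9924]
pad_file [(0.84, array([388.2, 260.6]))]
release_tab [(0.9, array([345.1, 249.8]))]
tab_top [(0.76, array([344.4, 251.6]))]
push_face [(0.94, array([348. , 253.8])), (0.46, array([425.1, 323.6]))]
plate_mid [(0.87, array([349. , 249.9]))]
pad_pink_mid [(0.58, array([293.9, 250. ]))]
pad_yellow_mid [(0.67, array([301.3, 245.2]))]
spool_red_mid [(0.7, array([401.7, 200.7])), (0.38, array([425.5, 322.9]))]
spool_blue_mid [(0.73, array([427.5, 207.6])), (0.52, array([348.5, 251.2])), (0.35, array([427.5, 320.9]))]
stamp_mid [(0.63, array([327.6, 311.6]))]
pin_tin_mid [(0.82, array([427.3, 321.4]))]
[ 0.1527 -0.6061  0.2388] [[ 0.9697  0.2443  0.    ]
 [ 0.2443 -0.9697 -0.    ]
 [ 0.      0.     -1.    ]] 0.0883885873718808 1.2 0.0187
```

View pics/scene0.png

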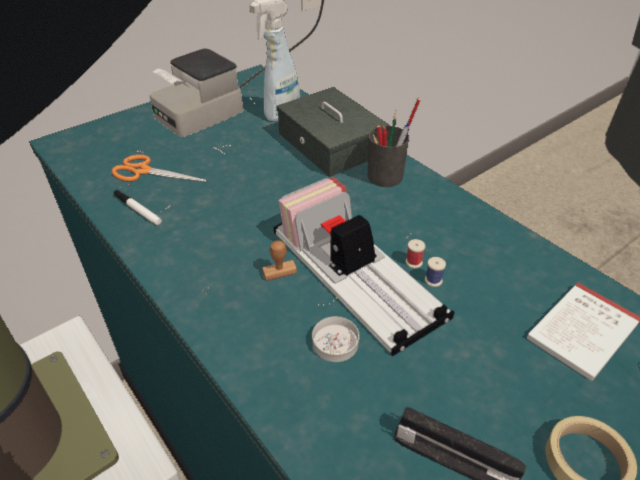

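View pics/top0.png

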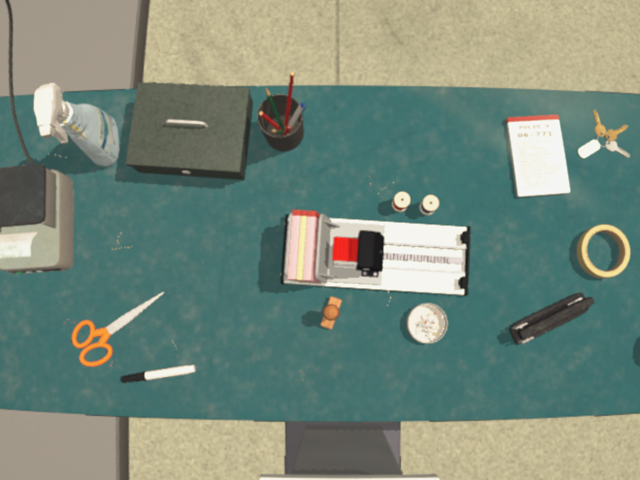

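The scene view shows the file running from (320,215) to (420,330). The red tab is at (335,224) and the black housing at (352,245). In the top view the file spans (284,213) to (468,294), with the tab at (345,249) and the housing at (370,253). I'll zoom in on both.

Run:
```python
from h import *
for n,(x,y,w,h) in {"top":(275,195,200,120),"scene":(270,175,190,180)}.items():
    im=cv2.imread(f"pics/{n}0.png")[y:y+h,x:x+w]; cv2.imwrite(f"pics/{n}_z.png",cv2.resize(im,None,fx=4 if n=="top" else 3.3,fy=4 if n=="top" else 3.3,interpolation=cv2.INTER_CUBIC))
```

```text
(no output)
```

View pics/top_z.png

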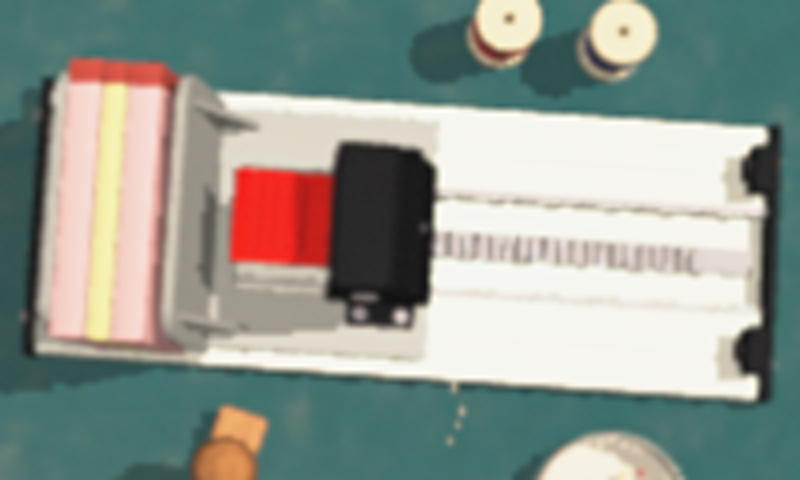

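View pics/scene_z.png

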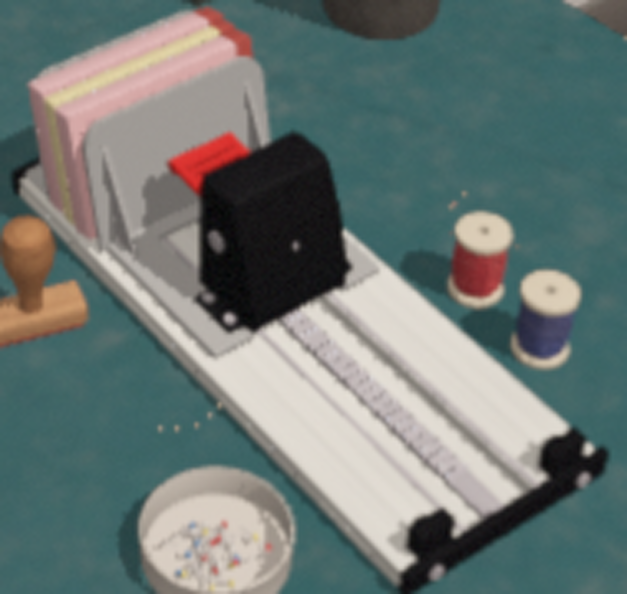

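In the zooms, the file's corners in the top crop are about (50,82), (772,128), (768,400) and (30,352). The housing's front top edge runs (338,145)-(330,298), and the tab's outer edge runs (237,168)-(232,262).

Run:
```python
from h import *
np.set_printoptions(precision=4,suppress=True)
P={n:manip.get_image(n) for n in("top","scene")}
t,s=P["top"],P["scene"]
c=lambda x,y:(275+x/4,195+y/4); e=lambda x,y:(270+x/3.3,175+y/3.3)
C=[at_z(t,c(*q),.014) for q in((50,82),(772,128),(768,400),(30,352))]
print(np.array(C)); L=[np.linalg.norm(C[i]-C[(i+1)%4]) for i in range(4)]; print("sides",L)
ctr=np.mean(C,0); ax=(C[1]-C[0]+C[2]-C[3]); ax/=np.linalg.norm(ax); ay=np.cross([0,0,1],ax); print("ctr",ctr,"ax",ax,"ay",ay)
S=[at_z(s,e(*q),.014) for q in((605,458),(405,585))]; print("scene right end",np.array(S))
loc=lambda X:np.array([(X-ctr)@ax,(X-ctr)@ay,X[2]])
for n,q,z in(("Hfront+y",(338,145),.092),("Hfront-y",(330,298),.092),("tabout+y",(237,168),.072),("tabout-y",(232,262),.072),("plate +y",(190,80),.088),("plate-y",(170,340),.088)): print(n,loc(at_z(t,c(*q),z)))
for n,q,z in(("sHfront-y",(205,187),.092),("sHfront+y",(300,135),.092)): print(n,loc(at_z(s,e(*q),z)))
for n,p in P.items():
    d=manip.masks_of(p,"release_tab"); 
    im=cv2.cvtColor(np.array(p["pixels"]),cv2.COLOR_RGB2HSV)
    m=((im[...,1]>180)&(im[...,2]>90)&((im[...,0]<8)|(im[...,0]>172))).astype(np.uint8)
    k,lab,st,ce=cv2.connectedComponentsWithStats(m)
    for i in range(1,k):
        if st[i,4]>30: print(n,st[i],ce[i],loc(at_z(p,ce[i],.068)))
for q in ["spool_red_mid","spool_blue_mid","stamp_mid","pin_tin_mid"]:
    X,r=tri([t,s],[manip.spot_in(p,q)[0]["uv"] for p in(t,s)]); print(q,X,r,loc(X))
```

```text
[[ 0.6124  0.1085  0.014 ]
 [ 0.5926 -0.213   0.014 ]
 [ 0.4716 -0.2084  0.014 ]
 [ 0.4925  0.116   0.014 ]]
sides [np.float64(0.3221528277308498), np.float64(0.12110410517839446), np.float64(0.32503994767118316), np.float64(0.12019382577078523)]
ctr [ 0.5423 -0.0492  0.014 ] ax [-0.063 -0.998  0.   ] ay [ 0.998 -0.063  0.   ]
scene right end [[ 0.5921 -0.2152  0.014 ]
 [ 0.4698 -0.2082  0.014 ]]
Hfront+y [-0.0353  0.0281  0.092 ]
Hfront-y [-0.0348 -0.0348  0.092 ]
tabout+y [-0.0761  0.0188  0.072 ]
tabout-y [-0.0756 -0.0207  0.072 ]
plate +y [-0.0977  0.0519  0.088 ]
plate-y [-0.0986 -0.0558  0.088 ]
sHfront-y [-0.0271 -0.0325  0.092 ]
sHfront+y [-0.0311  0.0285  0.092 ]
top [285  76   7  49  89] [288.3371 102.4719] [-0.1712  0.2509  0.068 ]
top [263 114  17  15  60] [270.3167 120.8667] [-0.1998  0.2154  0.068 ]
top [333 237  26  24 538] [345.2584 249.0019] [-0.0565  0.0003  0.068 ]
scene [378 128   8  17  91] [382.0769 136.8791] [-0.2217  0.235   0.068 ]
scene [322 216  23  17 174] [332.5517 223.2126] [-0.0651 -0.0035  0.068 ]
spool_red_mid [ 0.6325 -0.0932  0.0327] [np.float64(9.241502046853614e-05), np.float64(9.241502046867736e-05)] [0.0382 0.0928 0.0327]
spool_blue_mid [ 0.6273 -0.1437  0.0193] [np.float64(0.0029516050376899527), np.float64(0.0029516050376897827)] [0.0889 0.0908 0.0193]
stamp_mid [0.4434 0.035  0.0145] [np.float64(2.3429963036947695e-05), np.float64(2.342996303691083e-05)] [-0.0779 -0.104   0.0145]
pin_tin_mid [ 0.423  -0.1407  0.0111] [np.float64(0.003443631633603159), np.float64(0.003443631633603231)] [ 0.0988 -0.1133  0.0111]
```

Things check out: the file measures 0.323 x 0.121 m and the tab is 40 mm wide. In file coordinates the face is at about x = -0.034, so tab_top is near world (0.544, 0.003). I'll shut the fingers, point the finger line across the file, and go above the tab.

```bash
python3 -m handwheel '[[0,0,0,-1,1],[0,0,0,-1,1],[0,0,0,-1,1],[0,0,0,-1,1],[0,0,0,-1,1],[0,0,0,-1,1],[0,0,0,-1,1],[0,0,0,-1,1],[0,0,0,-1,1],[0,0,0,-1,1]]' 10; python3 -m handwheel '[[0,0,0,-1,1],[0,0,0,-1,1],[0,0,0,0,1]]'
cat > go.py <<'E'
from h import *
import sys
np.set_printoptions(precision=4,suppress=True)
s=manip.read_state();R=np.array(s["tcp_rot"]);g=np.array(eval(sys.argv[1]))
print("t",s["time_s"],"pos",s["tool_pos"],"F",s["ft_force"],"w",s["grip_width"]); print(R)
print("units to go",R.T@(g-s["tool_pos"])/.03, "roll to go (6deg)",-np.degrees(np.arctan2(-.063,.998)-np.arctan2(R[1,1],R[0,1]))/6)
E
python3 go.py '[.5446,.003,.14]'
```

```text
time_s: 2.63
tool_pos: [0.1526, -0.6061, 0.2387]
tcp_rot: [[0.268, 0.963, -0.0], [0.963, -0.268, -0.0], [-0.0, -0.0, -1.0]]
ft_force: [-1.2, -0.1, -0.4]
grip_width: 0.0236
gripper_force: 0.0
time_s: 2.88
tool_pos: [0.1524, -0.6061, 0.2386]
tcp_rot: [[0.065, 0.998, 0.0], [0.998, -0.065, 0.0], [0.0, 0.0, -1.0]]
ft_force: [0.5, 0.5, -0.8]
grip_width: 0.0035
gripper_force: 0.0
t 2.8833 pos [ 0.1524 -0.6061  0.2386] F [ 0.4768  0.4739 -0.8096] w 0.0034998361439813413
[[ 0.0652  0.9979  0.0002]
 [ 0.9979 -0.0652  0.0002]
 [ 0.0002  0.0002 -1.    ]]
units to go [21.1131 11.7217  3.2936] roll to go (6deg) -0.020762458593817392
```

```bash
python3 -m handwheel '[[1,0.56,0,0,1],[1,0.56,0,0,1],[1,0.56,0,0,1],[1,0.56,0,0,1],[1,0.56,0,0,1],[1,0.56,0,0,1],[1,0.56,0,0,1],[1,0.56,0,0,1],[1,0.56,0,0,1],[1,0.56,0,0,1]]'; python3 -m handwheel '[[1,0.56,0,0,1],[1,0.56,0,0,1],[1,0.56,0,0,1],[1,0.56,0,0,1],[1,0.56,0,0,1],[1,0.56,0,0,1],[1,0.56,0,0,1],[1,0.56,0,0,1],[1,0.56,0,0,1],[1,0.5,0,0,1]]'; python3 go.py '[.5446,.003,.11]'
```

```text
time_s: 3.72
tool_pos: [0.3413, -0.3168, 0.239]
tcp_rot: [[0.071, 0.997, 0.001], [0.997, -0.071, -0.001], [-0.001, 0.001, -1.0]]
ft_force: [-0.6, 0.4, 0.1]
grip_width: 0.0001
gripper_force: 0.0
time_s: 4.55
tool_pos: [0.5277, -0.0284, 0.2389]
tcp_rot: [[0.071, 0.997, 0.001], [0.997, -0.071, -0.0], [-0.0, 0.001, -1.0]]
ft_force: [0.6, 0.6, -1.0]
grip_width: 0.0004
gripper_force: 0.0
t 4.55 pos [ 0.5277 -0.0284  0.2389] F [ 0.5924  0.6327 -1.0463] w 0.0004223852903579248
[[ 0.0707  0.9975  0.0008]
 [ 0.9975 -0.0707 -0.0002]
 [-0.0001  0.0008 -1.    ]]
units to go [1.0831 0.4858 4.2972] roll to go (6deg) -0.07415974401083289
```

```bash
python3 -m handwheel '[[0.55,0.25,0.5,0,1],[0.5,0.22,0.5,0,1],[0,0,1,0,1],[0,0,1,0,1],[0,0,0.8,0,1],[0,0,0,0,1],[0,0,0,0,1]]'; python3 go.py '[.5446,.003,.075]'
python3 - <<'E'
from h import *
a=manip.get_image("scene");b=manip.get_image("top")
A=cv2.resize(np.array(a["pixels"])[150:330,240:440],(400,360),interpolation=2);B=cv2.resize(np.array(b["pixels"])[170:350,250:450],(400,360),interpolation=2)
cv2.imwrite("pics/above.png",np.hstack([A,B])[:,:,::-1])
E
```

```text
time_s: 5.13
tool_pos: [0.5422, 0.0006, 0.1243]
tcp_rot: [[0.069, 0.998, -0.002], [0.998, -0.069, -0.0], [-0.001, -0.002, -1.0]]
ft_force: [-0.6, -0.5, 1.2]
grip_width: 0.0006
gripper_force: 0.0
t 5.1333 pos [0.5422 0.0006 0.1243] F [-0.5529 -0.4862  1.1563] w 0.0006486157476218303
[[ 0.069   0.9976 -0.0021]
 [ 0.9976 -0.069  -0.0005]
 [-0.0006 -0.002  -1.    ]]
units to go [0.0876 0.0776 1.6419] roll to go (6deg) -0.05707867558055216
```

View pics/above.png

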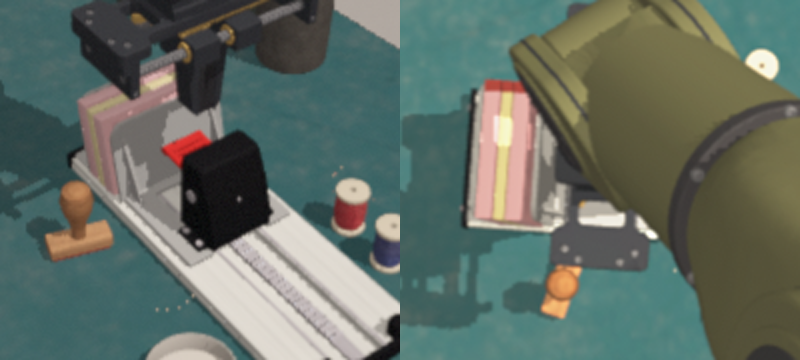

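The left view shows the shut fingertips at (203,105), above the red tab (187,150) and between plate and housing. The stamp and spools are clear. Descending.

```bash
python3 -m handwheel '[[0.08,0.08,0.5,0,1],[0,0,0.5,0,1],[0,0,0.4,0,1],[0,0,0.2,0,1],[0,0,0,0,1]]'; python3 go.py '[.5446,.003,.0585]'
```

```text
time_s: 5.65
tool_pos: [0.5456, 0.0027, 0.0771]
tcp_rot: [[0.068, 0.998, 0.001], [0.998, -0.068, -0.0], [-0.0, 0.001, -1.0]]
ft_force: [0.1, 0.5, 0.2]
grip_width: 0.0004
gripper_force: 0.0
t 5.65 pos [0.5456 0.0027 0.0771] F [0.1332 0.5145 0.1641] w 0.0003933435579817142
[[ 0.0681  0.9977  0.0007]
 [ 0.9977 -0.0681 -0.0001]
 [-0.0001  0.0007 -1.    ]]
units to go [ 0.0084 -0.0356  0.6198] roll to go (6deg) -0.04855082253845159
```

```bash
python3 -m handwheel '[[0,0,0.2,0,1],[0,0,0.2,0,1],[0,0,0,0,1]]'; python3 -m handwheel '[[0,0,0.1,0,1],[0,0,0.1,0,1],[0,0,0,0,1],[0,0,0,0,1]]'
```

```text
time_s: 5.9
tool_pos: [0.5461, 0.0029, 0.0647]
tcp_rot: [[0.068, 0.998, 0.002], [0.998, -0.068, 0.0], [0.0, 0.002, -1.0]]
ft_force: [0.7, -0.4, 3.0]
grip_width: 0.0007
gripper_force: 1.1
time_s: 6.23
tool_pos: [0.5461, 0.0032, 0.0596]
tcp_rot: [[0.067, 0.998, 0.002], [0.998, -0.067, 0.0], [0.0, 0.002, -1.0]]
ft_force: [-0.0, 0.4, 7.1]
grip_width: 0.0003
gripper_force: 3.8
```

Contact with the tab at 7 N and z = 59.6 mm. A touch deeper, then push.

```bash
python3 -m handwheel '[[0,0,0.05,0,1],[-0.1,0,0,0,1],[-0.1,0,0,0,1],[-0.1,0,0,0,1],[-0.1,0,0,0,1],[-0.1,0,0,0,1],[0,0,0,0,1]]'
```

```text
time_s: 6.82
tool_pos: [0.5452, -0.0121, 0.0592]
tcp_rot: [[0.067, 0.998, 0.003], [0.998, -0.067, -0.0], [0.0, 0.003, -1.0]]
ft_force: [-1.6, 0.1, 18.6]
grip_width: 0.0005
gripper_force: 9.1
```

```bash
python3 -m handwheel '[[-0.2,0,-0.03,0,1],[-0.2,0,0,0,1],[-0.2,0,0,0,1],[-0.2,0,0,0,1],[0,0,0,0,1]]'
python3 - <<'E'
from h import *
a=manip.get_image("scene")
cv2.imwrite("pics/push.png",cv2.resize(np.array(a["pixels"])[160:340,260:460],(600,540),interpolation=2)[:,:,::-1])
E
```

```text
time_s: 7.23
tool_pos: [0.5436, -0.0371, 0.0595]
tcp_rot: [[0.068, 0.998, 0.003], [0.998, -0.068, -0.001], [-0.001, 0.003, -1.0]]
ft_force: [-0.2, -0.9, 11.1]
grip_width: 0.0003
gripper_force: 5.8
```

View pics/push.png

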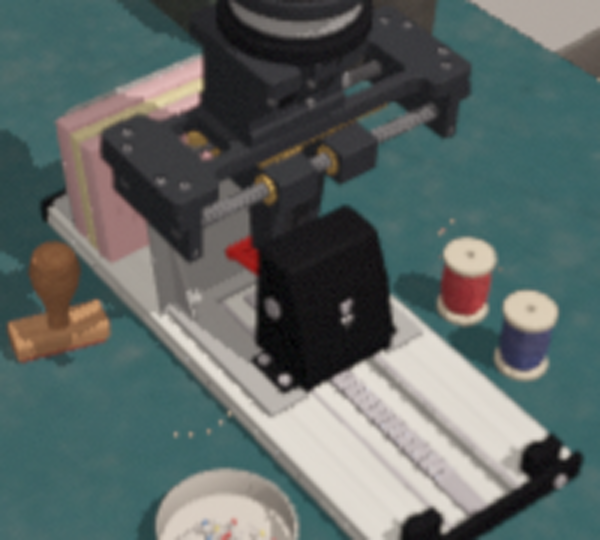

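The divider has moved about 40 mm with the fingers against the housing and the tab held down. The pads still stand in place. Continuing.

```bash
python3 -m handwheel '[[-0.25,0,0,0,1],[-0.25,0,0,0,1],[-0.25,0,0,0,1],[-0.25,0,0,0,1],[-0.25,0,0,0,1],[-0.25,0,0,0,1],[-0.25,0,0,0,1],[-0.25,0,0,0,1],[0,0,0,0,1]]'; python3 -m handwheel '[[-0.2,0,0,0,1],[-0.2,0,0,0,1],[0,0,0,0,1]]'
```

```text
time_s: 8.03
tool_pos: [0.5397, -0.0976, 0.0595]
tcp_rot: [[0.069, 0.998, 0.003], [0.998, -0.069, -0.001], [-0.001, 0.003, -1.0]]
ft_force: [0.3, -1.9, 11.6]
grip_width: 0.0003
gripper_force: 5.5
time_s: 8.28
tool_pos: [0.539, -0.109, 0.0595]
tcp_rot: [[0.068, 0.998, 0.003], [0.998, -0.068, -0.001], [-0.001, 0.003, -1.0]]
ft_force: [0.7, -0.5, 12.1]
grip_width: 0.0008
gripper_force: 5.5
```

```bash
python3 -m handwheel '[[-0.15,0,0,0,1],[-0.15,0,0,0,1],[-0.15,0,0,0,1],[0,0,0,0,1]]'; python3 -m handwheel '[[-0.15,0,0,0,1],[-0.15,0,0,0,1],[0,0,0,0,1],[0,0,0,0,1]]'
```

```text
time_s: 8.62
tool_pos: [0.5382, -0.1221, 0.0595]
tcp_rot: [[0.068, 0.998, 0.003], [0.998, -0.068, -0.001], [-0.001, 0.003, -1.0]]
ft_force: [-0.9, -0.2, 11.9]
grip_width: 0.0003
gripper_force: 5.4
time_s: 8.95
tool_pos: [0.5376, -0.131, 0.0595]
tcp_rot: [[0.068, 0.998, 0.003], [0.998, -0.068, -0.001], [-0.001, 0.003, -1.0]]
ft_force: [-1.1, -1.3, 11.1]
grip_width: 0.0005
gripper_force: 5.3
```

```bash
python3 -m handwheel '[[-0.15,0,0,0,1],[-0.15,0,0,0,1],[0,0,0,0,1]]'; python3 -m handwheel '[[-0.1,0,0,0,1],[-0.1,0,0,0,1],[0,0,0,0,1]]'
python3 - <<'E'
from h import *
a=manip.get_image("scene")
cv2.imwrite("pics/push2.png",cv2.resize(np.array(a["pixels"])[190:370,280:480],(600,540),interpolation=2)[:,:,::-1])
E
```

```text
time_s: 9.2
tool_pos: [0.5374, -0.1364, 0.0597]
tcp_rot: [[0.065, 0.998, 0.004], [0.998, -0.065, 0.004], [0.004, 0.004, -1.0]]
ft_force: [-0.5, 4.8, 12.8]
grip_width: 0.0004
gripper_force: 6.3
time_s: 9.45
tool_pos: [0.5376, -0.1386, 0.0599]
tcp_rot: [[0.062, 0.998, 0.005], [0.998, -0.062, 0.008], [0.009, 0.005, -1.0]]
ft_force: [-0.8, 11.9, 13.6]
grip_width: 0.0003
gripper_force: 7.8
```

View pics/push2.png

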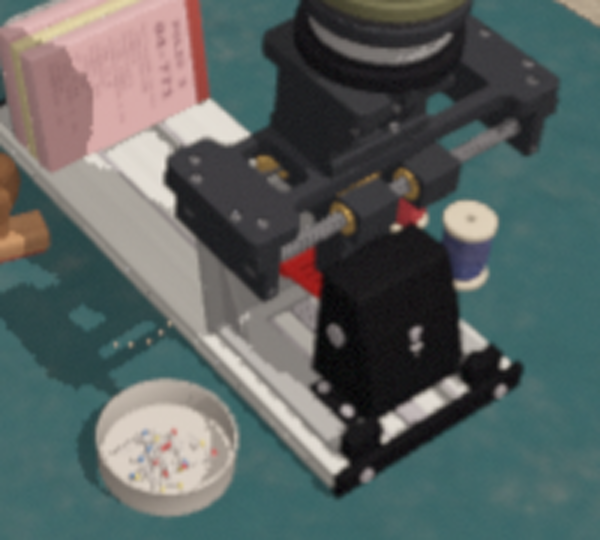

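The housing stands against both black stops, with fy rising to 12 N, and the pads are still standing. Lifting straight up.

```bash
python3 -m handwheel '[[0,0,0,0,1],[0,0,-0.2,0,1],[0,0,-0.3,0,1],[0,0,-0.3,0,1],[0.1,0,-0.5,0,1],[0,0,-1,0,1],[0,0,-1,0,1],[0,0,-1,0,1],[0,0,-1,0,1],[0,0,0,0,1]]'; python3 -m handwheel '[[1,0,-1,0,1],[1,0,-1,0,1],[1,0,0,0,1],[1,0,0,0,1],[0,0,0,0,1],[0,0,0,0,1],[0,0,0,0,1]]'
python3 - <<'E'
from h import *
P=[manip.get_image(n) for n in("scene","top")]
a,b=P
A=cv2.resize(np.array(a["pixels"])[170:370,250:460],(400,380),interpolation=2);B=cv2.resize(np.array(b["pixels"])[170:360,280:480],(400,380),interpolation=2)
cv2.imwrite("pics/end.png",np.hstack([A,B])[:,:,::-1])
E
```

```text
time_s: 10.33
tool_pos: [0.5385, -0.1425, 0.2223]
tcp_rot: [[0.068, 0.998, 0.009], [0.998, -0.068, -0.001], [-0.001, 0.009, -1.0]]
ft_force: [0.9, 0.4, -0.3]
grip_width: 0.0006
gripper_force: 0.0
time_s: 10.92
tool_pos: [0.5429, -0.0248, 0.2752]
tcp_rot: [[0.068, 0.998, -0.002], [0.998, -0.068, -0.001], [-0.002, -0.002, -1.0]]
ft_force: [0.7, -0.5, -0.2]
grip_width: 0.0004
gripper_force: 0.0
```

View pics/end.png

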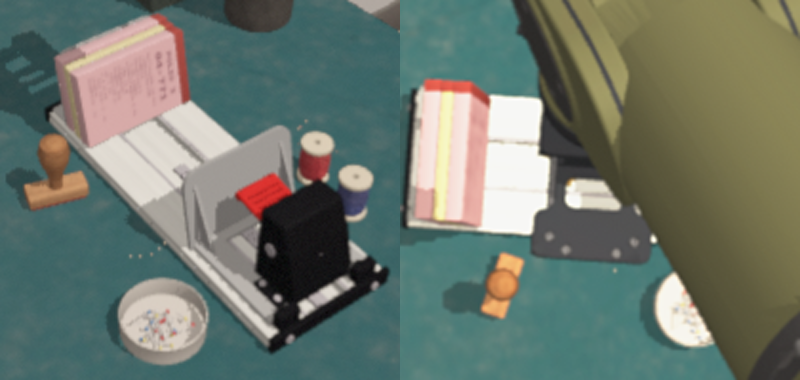

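The tab looks raised, the divider is at the stops, and everything beside it is in place. I'll move the arm aside to measure the seating and the tab height.

```bash
python3 -m handwheel '[[1,-0.4,0,0,1],[1,-0.4,0,0,1],[1,-0.4,0,0,1],[1,-0.4,0,0,1],[1,-0.4,0,0,1],[1,-0.4,0,0,1],[1,-0.4,0,0,1],[0,0,0,0,1],[0,0,0,0,1]]'
python3 - <<'E'
from h import *
np.set_printoptions(precision=4,suppress=True)
ctr=np.array([.5423,-.0492,.014]);ax=np.array([-.063,-.998,0]);ay=np.array([.998,-.063,0])
loc=lambda X:np.array([(X-ctr)@ax,(X-ctr)@ay,X[2]])
b=manip.get_image("top");a=manip.get_image("scene")
for n,p in(("top",b),("scene",a)):
    im=cv2.cvtColor(np.array(p["pixels"]),cv2.COLOR_RGB2HSV)
    m=((im[...,1]>180)&(im[...,2]>90)&((im[...,0]<8)|(im[...,0]>172))).astype(np.uint8)
    k,lab,st,ce=cv2.connectedComponentsWithStats(m)
    for i in range(1,k):
        if st[i,4]>60: print(n,st[i],ce[i],loc(at_z(p,ce[i],.068)))
A=cv2.resize(np.array(a["pixels"])[225:365,330:470],(400,400),interpolation=2);B=cv2.resize(np.array(b["pixels"])[210:310,380:480],(400,400),interpolation=2)
cv2.imwrite("pics/end2.png",np.hstack([A,B])[:,:,::-1])
E
```

```text
time_s: 11.77
tool_pos: [0.4735, 0.1923, 0.2759]
tcp_rot: [[0.065, 0.998, -0.0], [0.998, -0.065, 0.0], [0.0, -0.0, -1.0]]
ft_force: [0.8, -0.3, -0.4]
grip_width: 0.0003
gripper_force: 0.0
top [285  77   7  48  85] [288.2471 102.9059] [-0.1713  0.25    0.068 ]
top [416 243  25  23 540] [428.2333 254.0667] [0.0829 0.0008 0.068 ]
scene [378 128   8  18  92] [382.087  137.0761] [-0.2211  0.2345  0.068 ]
scene [374 262  29  23 321] [387.9159 271.9159] [ 0.0745 -0.0012  0.068 ]
```

View pics/end2.png

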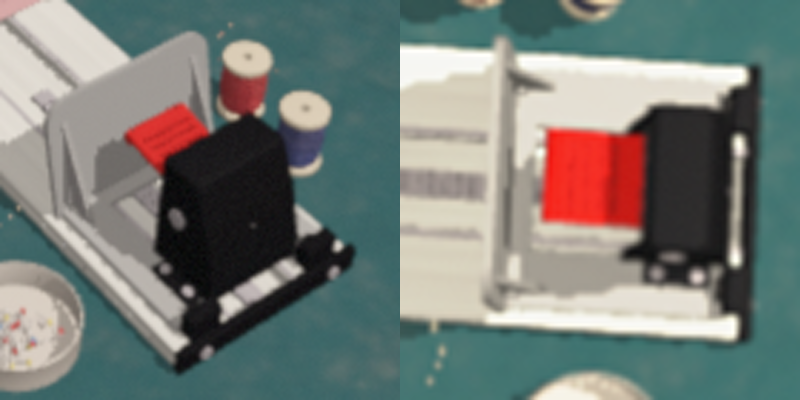

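Run:
```python
from h import *
np.set_printoptions(precision=4,suppress=True)
b=manip.get_image("top");a=manip.get_image("scene")
c=lambda x,y:(275+x/4,195+y/4); e=lambda x,y:(270+x/3.3,175+y/3.3)
c2=lambda x,y:(380+(x-400)/4,210+y/4); e2=lambda x,y:(330+x/2.857,225+y/2.857)
for n,u,v in(("start-y",c(232,262),e(168,163)),("start+y",c(237,168),e(233,133)),("now-y",c2(543,222),e2(127,135)),("now+y",c2(546,130),e2(180,105))): print(n,*tri([b,a],[u,v]))
```

```text
start-y [0.5271 0.0275 0.0662] [np.float64(6.772853045286757e-05), np.float64(6.772853045295521e-05)]
start+y [0.5673 0.0251 0.0662] [np.float64(0.0008062016193254752), np.float64(0.0008062016193255566)]
now-y [ 0.5191 -0.111   0.0683] [np.float64(0.0006673579637882376), np.float64(0.0006673579637883475)]
now+y [ 0.5575 -0.1126  0.068 ] [np.float64(0.000193488598823812), np.float64(0.00019348859882378718)]
```

The tab edge is at 68 mm, so it is up. The divider has travelled 139.5 mm and is seated. Handing in.

```bash
python3 -c "
from plant import manip
print(manip.finish_job())"
```

```text
the job is handed in; nothing more can be done
None
```

The job is handed in: the divider was pushed back about 139.5 mm to its end stops with the tab held down, the tab is up again, and the pads, spools, stamp and tin look unmoved in the camera views; no verdict was returned.

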